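# Release the ratchet and lower the flattening press

### The arm

A 6-joint arm with a two-finger parallel gripper is mounted at the origin on a cart in front of the work surface, level with it; the furniture and walls round the work are solid. World frame = base frame: x ahead of the robot, y to its left, z up, the work surface at z = 0. Lengths are in mm, angles in rad, forces in N, time in s.
With the tool pointing down it reaches from about 400 to 925 mm from the base axis. Payload 12.5 kg.
Tool frame: the origin (TCP) lies midway between the tips of the shut fingers; the grasp point (between the pads) lies 19 mm behind it; z points along the fingers, y is the line along which they close (so a half turn about z gives the same grasp; the last joint's range is limited). The gripper opens to 95 mm and grips with 3 to 60 N. Pads are 20 mm wide; open, the fingers measure 119 mm over their backs; the gripper's body (75 mm by 180 mm) begins 59 mm behind the grasp point.
Start: joints at [-1.429, 0.491, 1.559, -0, 1.092, -0.106], TCP at [153.317, -605.921, 214.661] pointing down, gripper open.
Joint ranges: [-3.1, 3.1], [-0.84, 2.19], [0.05, 2.79], [-1.13, 4.28], [0.06, 2.93], [-2.69, 2.69]. Speed limits (rad/s): [2.22, 2.22, 2.79, 3.14, 3.14, 3.14].

### API

Orientations are given as [roll, pitch, yaw] about the fixed x, y, z axes, in that order (R = Rz(yaw) Ry(pitch) Rx(roll)).
In Python, from cell import state, read_camera, camera_info, env gives the robot as it stands.
- The arm moves only by the tool move_arm, never from a script. Its argument "commands" is a list of rows, each a list of 3 entries, a list of its own where there are three numbers: the shift along the world's x, y, z in cm, then the turn, a rotation vector about the world's x, y, z in degrees, then the opening, from 0 (shut) to 1 (fully open). A call has 1 to 10 rows; each row shifts and turns the commanded pose from where the row before left it; what a row does not reach is not made up. A row lasts 1/10 s, in which the tool goes at most 50 mm and 8.59 degrees, less where a joint would pass 70% of its speed; a pose out of reach is approached as far as the arm can. A call with a gripper value outside its range is refused whole. The fingers move at their own pace and stop on an object; the grip force is fixed at half the most. Time passes only in rows, so rows that do not move let the fingers close. It gives the time, the measured TCP pose, the force, the opening and the grip force at its end, in the units of the state.
- state(): the state, without advancing time (a new reading comes with each control period).
- read_camera(name): name is "side" or "top"; returns the picture (480x640x3 uint8, blue, green, red); there is no depth.
- camera_info(name): a dict with "K" (3x3 intrinsics, pixels), "cam_to_world" (4x4, takes a point from camera to world coordinates). Camera axes: x right, y down, z forward; pixel columns grow to the right and rows downward; lengths in mm; the calibration is good to about 2 mm. A picture is of the moment at which its call begins. camera_info takes no time and is no camera call.
- env.job_done(): hands the job in; it is judged then, once.
The state is a dict: "t": time; "joints": joint angles; "qvel": joint speeds; "tau": joint torques, N m; "eef_pos": TCP position; "tcp_rot": TCP orientation; "ft_force": force on the tool from outside, world axes, zero at the start; "moment": the same for the moment, N m; "opening": opening from 0.0 (shut) to 1.0 (fully open); "grip_force": force on a finger pad.
Only numpy, scipy, OpenCV 4.12 (cv2) and the standard library are available. Lean on these libraries where they do the work, as an engineer would, in place of code of your own. Each camera call takes 0.05 s, during which the arm holds its last target. There are 200 camera calls.

### The job

A flat copper plate lies on the anvil of the small bench press, whose arm is held up by a ratchet. Press down the thumb plate of the pawl until the pawl is fully clear of the teeth, then push the arm down by its bar until the foot sits flat on the copper plate; leave arm and pawl like that. Use only the fingertips: lift nothing, raise the arm no higher, and leave the copper plate and the things around the press where they are.

Things in the scene. Friction and masses are not known exactly. Their poses are not given: they have to be found in the camera images.
- press: grey steel bench press fixed to the bench, base 290x100x10 mm. Origin on the bench below the arm's hinge (axis 75 mm up, along press y). Press -x points along the arm to the push bar, +x to the pawl's thumb plate. Base x -160 to +130 mm; anvil 80x70 mm, top 30 mm up, at x -85. Two cheeks (y +-19, x -30 to 82 mm, 94 mm high) hold the hinge, two posts (x 47 to 73 mm, 132 mm high) the pawl.
- press_arm (a joint): arm angle above home, rad: 0 = level, foot flat on the copper plate; starts 0.69 to 0.81; over 0.90 is raised too far, under 0.03 is down. Dark steel beam 18 mm wide, toothed hub 54 mm radius. Stiff hinge: it stays where left; 2 to 5 N at the bar moves it down. With the pawl in the teeth it stops hard at about 0.68.
- push_bar (a point): point on the surface of the black rubber push bar at the arm's free end, mid-length, uppermost when the arm is level (then 86 mm above the bench). Bar 22 mm thick, 84 mm long, along press y; its axis is 165 mm from the hinge axis, level with it at home, and swings on an arc about it. The point turns with the arm: when raised it is on the bar's hinge-facing upper side.
- foot (a point): centre of the underside of the arm's foot, 85 mm from the hinge along the arm, 41 mm below the arm's centre line; 34 mm above the bench when home.
- press_pawl (a joint): pawl angle, rad: 0 = nose down in the hub's teeth (starts 0 to 0.03), 0.32 = pressed to its stop. From about 0.15 the nose is clear of the teeth; fully clear means 0.20 or more. Stiff pivot: the pawl stays where left; about 2 N at the thumb plate moves it.
- thumb_plate (a point): middle of the top face of the pawl's ribbed steel thumb plate, 28 mm (press x) by 26 mm (press y), at press x +110 mm, 142 mm above the bench with the pawl in. Pressing it down lifts the nose at the pawl's other end; it turns about the pawl pivot (press x +60, 121 mm up), drops 17 mm to its stop and shifts about 4 mm along +x.
- copper_plate: loose flat copper plate, 60 x 50 x 4 mm, lying on the anvil under the foot. Origin at the middle of its underside. It may be pressed by the foot, not moved.
- pliers: bystander, loose: yellow-and-black long-nose pliers, 162 mm long; leave it where it is
- trivet_a: bystander, loose: three-legged wire trivet, 60 mm across, 24 high; leave it where it is
- kitchen_timer: bystander, loose: white countdown timer, 62x68x22 mm; leave it where it is
- lens_spray: bystander, loose: small green spray bottle with white cap, 33 mm across, 97 high; leave it where it is
Mind the look-alikes: they are no part of the job. Of the things like the copper_plate, leave any that is green; of the rest the smaller one is meant.

How it is judged:
By the outcome, as a careful person would: the job done as asked, in the order asked, and still so for the second after the job is handed in, with the robot touching nothing.
It also fails if it takes over 38 s, if anything falls off the work surface, if the arm or the gripper's body presses on something with over 40 N, if the wrist force passes 120 N, or if a joint passes its speed limit or range.

## Working session

There is one attempt and no reset: what is moved stays moved. The work goes in short steps, Python scripts to look and compute and a tool call to move; the robot and the scene stay as the last step left them, time stands still between calls to the robot, and variables do not carry over. Pictures are saved under pics/ and viewed, at most 10 in all, crops included, and the job is handed in when it is done.

Besides the shell and the picture viewer there is one more tool, called as name([rows], argument=value, ...), one row to a line, values as JSON. move_arm: Moves the arm, as the interface text tells. Its arguments: {"type":"object","properties":{"commands":{"type":"array"}},"required":["commands"]}

```bash
mkdir -p pics; python3 - <<'E'
from cell import *
import cv2,numpy as np
for n in("side","top"):
    cv2.imwrite(f"pics/{n}0.png",read_camera(n)); c=camera_info(n); print(n,np.round(c["K"],1).tolist(),np.round(c["cam_to_world"],3).tolist())
s=state();print(s)
E
```

```text
side [[542.1, 0.0, 321.3], [0.0, 542.1, 241.9], [0.0, 0.0, 1.0]] [[-0.999, 0.007, -0.036, 532.126], [0.032, 0.628, -0.778, 837.383], [0.017, -0.778, -0.628, 674.616], [0.0, 0.0, 0.0, 1.0]]
top [[496.1, 0.0, 320.6], [0.0, 496.1, 243.4], [0.0, 0.0, 1.0]] [[0.022, -0.993, 0.117, 388.129], [-1.0, -0.023, -0.004, 135.525], [0.007, -0.117, -0.993, 1028.395], [0.0, 0.0, 0.0, 1.0]]
{'t': 0.1, 'joints': array([-1.42858461e+00,  4.91494876e-01,  1.55938498e+00, -7.16511477e-06,
        1.09169827e+00, -1.05610993e-01]), 'qvel': array([ 0.00077176, -0.00343332, -0.00041733, -0.0009978 , -0.00087078,
       -0.00018292]), 'tau': array([ 4.04132152e-04, -6.13626266e+01, -2.58604109e+01,  6.94041420e-02,
        4.70477482e-02, -5.41533359e-05]), 'eef_pos': array([ 153.29195602, -605.69017653,  214.12413577]), 'tcp_rot': array([-3.14061200e+00, -9.75633968e-05,  2.47825967e-01]), 'ft_force': array([1.42897445, 0.20568682, 0.59930041]), 'moment': array([-0.03096886, -0.00671206,  0.00359079]), 'grip_force': 0.0, 'opening': 1.0000002821696363}
```

View pics/side0.png

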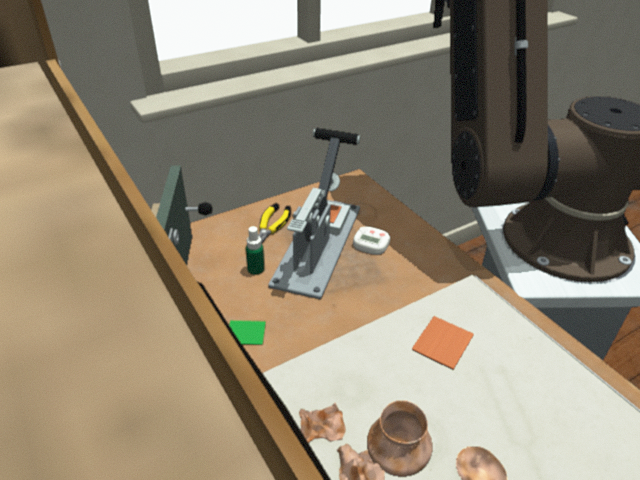

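View pics/top0.png

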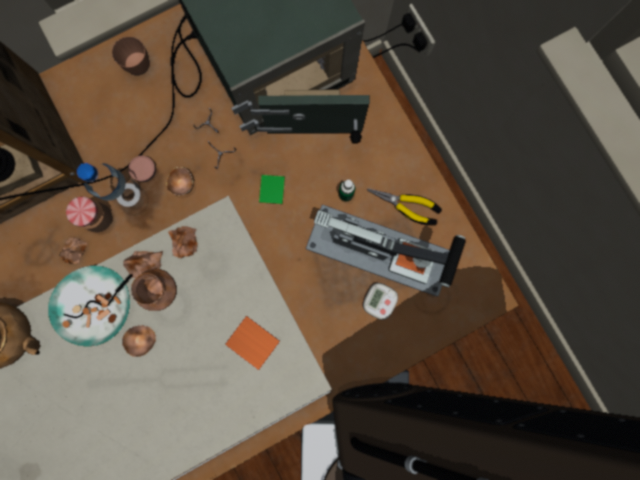

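The top view shows the press from about (310,210) to (465,290), with the thumb plate at its left end (~(322,215)) and the push bar at (454,262). The timer is at (380,300), the pliers at (410,205), the spray at (346,188) and the open oven door above them.

```bash
python3 - <<'E'
import cv2
a=cv2.imread("pics/top0.png")[170:320,290:490]; b=cv2.imread("pics/side0.png")[115:305,235:405]
cv2.imwrite("pics/topc.png",cv2.resize(a,None,fx=4,fy=4,interpolation=cv2.INTER_CUBIC))
cv2.imwrite("pics/sidec.png",cv2.resize(b,None,fx=3,fy=3,interpolation=cv2.INTER_CUBIC))
E
```

```text
(no output)
```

View pics/topc.png

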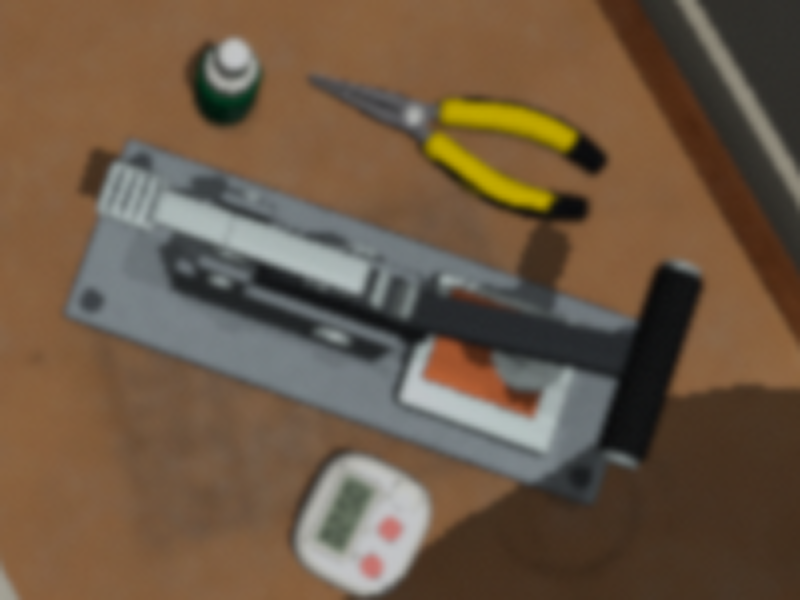

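View pics/sidec.png

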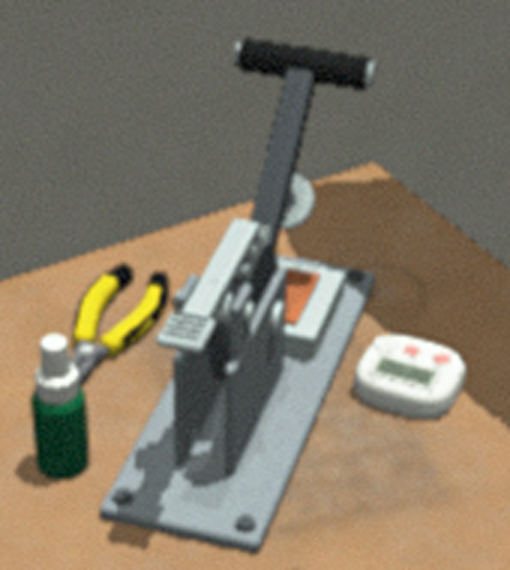

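The crop shows base corners (top-crop px) at (132,140), (68,318) and (592,500). The thumb plate's centre is at (130,193) in the top crop and (187,328) in the side crop. The bar ends are at (683,265) and (625,460) in the top crop.

```bash
cat >h.py <<'E'
from cell import *
import numpy as np,cv2
def ray(n,u,v):
    c=camera_info(n);M=np.array(c["cam_to_world"]);d=M[:3,:3]@np.linalg.solve(c["K"],[u,v,1]);return M[:3,3],d
def onz(n,u,v,z):
    o,d=ray(n,u,v);return o+d*(z-o[2])/d[2]
def tri(a,b):
    (o,d),(p,e)=a,b;s=np.linalg.lstsq(np.c_[d,-e],p-o,rcond=None)[0];x,y=o+d*s[0],p+e*s[1];return (x+y)/2,np.linalg.norm(x-y)
E
python3 - <<'E'
from h import *
T=lambda u,v:(290+u/4,170+v/4)
S=lambda u,v:(235+u/3,115+v/3)
A,B,C=[onz("top",*T(*p),10) for p in((132,140),(68,318),(592,500))]
print(A,B,C,np.linalg.norm(A-B),np.linalg.norm(B-C))
# press +x dir = C->B ; 
ex=(B-C)[:2];ex/=np.linalg.norm(ex);yaw=np.arctan2(ex[1],ex[0]);ey=np.array([-ex[1],ex[0]])
print("yaw",yaw,"ex",ex,"ey",ey)
mid=(A+B)[:2]/2;o=mid-130*ex;mid2=(A+C)[:2]/2+15*ex;print("origin",o,mid2)
print("thumb pred",o+110*ex,"top142",onz("top",*T(130,193),142),"tri",tri(ray("top",*T(130,193)),ray("side",*S(187,328))))
# bar
a=tri(ray("top",*T(683,265)),ray("side",*S(240,52)));b=tri(ray("top",*T(625,460)),ray("side",*S(372,72)));print(a,b,np.linalg.norm(a[0]-b[0]))
m=(a[0]+b[0])/2;print("bar mid",m,"ang",np.arctan2(m[2]-75,-(m[:2]-o)@ex),np.hypot(m[2]-75,(m[:2]-o)@ex),(m[:2]-o)@ey)
for n,p in(("timer",(362,522)),("spray",(230,80)),("door handle",(260,-130)),):print(n,onz("top",*T(*p),20))
E
```

```text
[588.92752804 128.3596987   10.        ] [494.85803923 159.37521493  10.        ] [ 407.38810083 -110.80003853   10.        ] 99.05064851621192 283.9817911536926
yaw 1.2576930796233872 ex [0.30801249 0.95138231] ey [-0.95138231  0.30801249]
origin [501.85116003  20.18775606] [502.77800177  23.05056479]
thumb pred [535.73253385 124.83981055] top142 [538.51451698 129.67146979 142.        ] tri (array([539.15155999, 129.61769751, 140.46284329]), np.float64(0.7469147759300954))
(array([ 505.64883605, -108.87178994,  182.57594156]), np.float64(0.13799621292757427)) (array([421.99089466, -83.56194002, 181.66901793]), np.float64(1.1654921329645516)) 87.40744917230342
bar mid [463.81986535 -96.21686498 182.12247975] ang 0.7186935223339013 162.7007471121443 0.32822402537412076
timer [393.57055658   8.04536194  20.        ]
spray [619.74055688  78.30840336  20.        ]
door handle [732.56651818  64.31081996  20.        ]
```

move_arm([
  [[2.5, 2.5, 1], [0, 0, -3.2], 0],
  [[2.5, 2.5, 1], [0, 0, -3.2], 0],
  [[2.5, 2.5, 1], [0, 0, -3.2], 0],
  [[2.5, 2.5, 1], [0, 0, -3.2], 0],
  [[2.5, 2.5, 1], [0, 0, -3.2], 0],
  [[2.5, 2.5, 1], [0, 0, -3.2], 0],
  [[2.5, 2.5, 1], [0, 0, -3.2], 0],
  [[2.5, 2.5, 1], [0, 0, -3.2], 0],
  [[2.5, 2.5, 1], [0, 0, -3.2], 0],
  [[2.5, 2.5, 1], [0, 0, -3.2], 0],
])

```text
t: 1.1
eef_pos: [404.1, -354.7, 314.9]
tcp_rot: [-3.142, 0.0, -0.313]
ft_force: [-0.5, 0.3, 0.3]
opening: 0.219
grip_force: 0.0
```

move_arm([
  [[1.4, 4.5, 0], [0, 0, 0], 0],
  [[1.4, 4.5, 0], [0, 0, 0], 0],
  [[1.4, 4.5, 0], [0, 0, 0], 0],
  [[1.4, 4.5, 0], [0, 0, 0], 0],
  [[1.4, 4.5, 0], [0, 0, 0], 0],
  [[1.4, 4.5, 0], [0, 0, 0], 0],
  [[1.4, 4.5, 0], [0, 0, 0], 0],
  [[1.4, 4.5, 0], [0, 0, 0], 0],
  [[1.4, 4.5, 0], [0, 0, 0], 0],
  [[1.4, 4.5, 0], [0, 0, 0], 0],
])

```text
t: 2.1
eef_pos: [543.4, 96.1, 314.5]
tcp_rot: [3.141, 0.0, -0.311]
ft_force: [0.7, -1.3, 0.2]
opening: 0.006
grip_force: 0.0
```

move_arm([
  [[-0.2, 1.8, -2], [0, 0, 0], 0],
  [[-0.2, 1.7, -3], [0, 0, 0], 0],
  [[0, 0, -3], [0, 0, 0], 0],
  [[0, 0, -3], [0, 0, 0], 0],
  [[0, 0, -3], [0, 0, 0], 0],
  [[0, 0, 0], [0, 0, 0], 0],
])

```text
t: 2.7
eef_pos: [537.6, 128.9, 171.3]
tcp_rot: [3.139, 0.006, -0.311]
ft_force: [0.5, -0.8, 0.2]
opening: 0.001
grip_force: 0.0
```

```bash
python3 - <<'E'
from h import *
a=read_camera("top")[170:320,290:490];b=read_camera("side")[150:290,250:390]
cv2.imwrite("pics/c1.png",np.hstack([cv2.resize(a,(400,300),interpolation=2),cv2.resize(b,(400,400),interpolation=2)[:300]]))
E
```

```text
(no output)
```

View pics/c1.png

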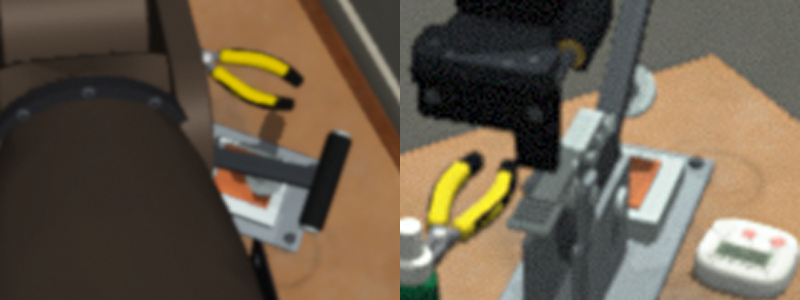

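The fingertips are centred above the thumb plate, which sits at about (545,210) in the right-hand pane. Descending next.

move_arm([
  [[0.1, 0.1, -1], [0, 0, 0], 0],
  [[0, 0, -0.7], [0, 0, 0], 0],
  [[0, 0, -0.5], [0, 0, 0], 0],
  [[0, 0, -0.4], [0, 0, 0], 0],
  [[0, 0, 0], [0, 0, 0], 0],
])

```text
t: 3.3
eef_pos: [540.2, 130.0, 148.3]
tcp_rot: [3.141, 0.001, -0.311]
ft_force: [0.5, -0.3, 0.9]
opening: 0.006
grip_force: 0.0
```

move_arm([
  [[0, 0, -0.3], [0, 0, 0], 0],
  [[0, 0, -0.3], [0, 0, 0], 0],
  [[0, 0, -0.3], [0, 0, 0], 0],
  [[0, 0, -0.3], [0, 0, 0], 0],
  [[0, 0, 0], [0, 0, 0], 0],
])

```text
t: 3.8
eef_pos: [540.4, 130.2, 136.4]
tcp_rot: [3.142, -0.0, -0.311]
ft_force: [0.7, 0.2, 0.7]
opening: 0.005
grip_force: 0.1
```

move_arm([
  [[0, 0, -0.2], [0, 0, 0], 0],
  [[0, 0, -0.1], [0, 0, 0], 0],
  [[0, 0, 0], [0, 0, 0], 0],
])

```text
t: 4.1
eef_pos: [540.4, 130.1, 133.6]
tcp_rot: [3.142, -0.0, -0.311]
ft_force: [1.1, 1.2, 1.6]
opening: 0.004
grip_force: 0.9
```

move_arm([
  [[0, 0, -0.1], [0, 0, 0], 0],
  [[0, 0, -0.1], [0, 0, 0], 0],
  [[0, 0, 0], [0, 0, 0], 0],
])

```text
t: 4.4
eef_pos: [540.3, 130.1, 131.6]
tcp_rot: [3.141, 0.0, -0.311]
ft_force: [1.5, 2.0, 1.4]
opening: 0.004
grip_force: 1.1
```

move_arm([
  [[0, 0, -0.1], [0, 0, 0], 0],
  [[0, 0, 0], [0, 0, 0], 0],
])

```text
t: 4.6
eef_pos: [540.3, 130.0, 130.6]
tcp_rot: [3.141, 0.0, -0.311]
ft_force: [1.7, 2.1, 1.2]
opening: 0.005
grip_force: 1.1
```

move_arm([
  [[0, 0, -0.1], [0, 0, 0], 0],
  [[0, 0, 0], [0, 0, 0], 0],
])

```text
t: 4.8
eef_pos: [540.3, 130.0, 129.5]
tcp_rot: [3.141, 0.0, -0.311]
ft_force: [1.6, 2.0, 1.7]
opening: 0.004
grip_force: 1.2
```

move_arm([
  [[0, 0, 0.3], [0, 0, 0], 0],
  [[0, 0, 2], [0, 0, 0], 0],
  [[0, 0, 4], [0, 0, 0], 0],
  [[0, 0, 4], [0, 0, 0], 0],
  [[0, 0, 4], [0, 0, 0], 0],
  [[-1.4, -4.5, 2], [0, 0, 0], 0],
  [[-1.4, -4.5, 0], [0, 0, 0], 0],
  [[-1.4, -4.5, 0], [0, 0, 0], 0],
  [[-1.4, -4.5, 0], [0, 0, 0], 0],
  [[0, 0, 0], [0, 0, 0], 0],
])

```text
t: 5.8
eef_pos: [482.9, -52.9, 292.3]
tcp_rot: [3.14, 0.001, -0.315]
ft_force: [0.9, -0.2, 0.0]
opening: 0.007
grip_force: 0.0
```

```bash
python3 - <<'E'
from h import *
b=read_camera("side")[115:305,235:405]
o=cv2.imread("pics/side0.png")[115:305,235:405]
cv2.imwrite("pics/c2.png",cv2.resize(np.hstack([o[70:150,30:110],b[70:150,30:110]]),None,fx=5,fy=5,interpolation=2))
cv2.imwrite("pics/c2b.png",cv2.resize(b,None,fx=3,fy=3))
E
```

```text
(no output)
```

View pics/c2.png

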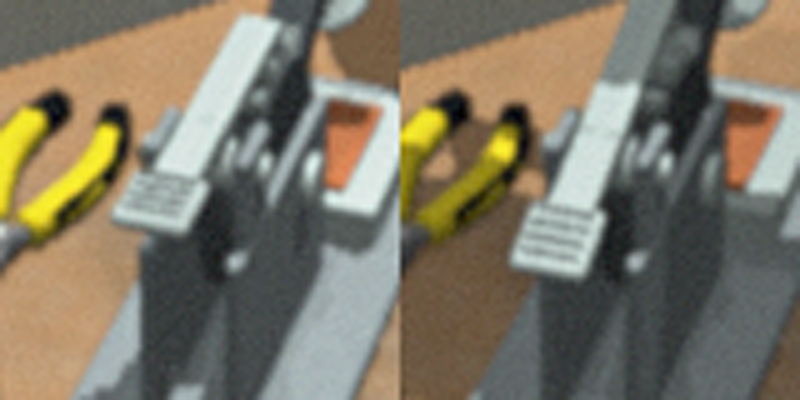

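The pawl's thumb plate dropped by about 8 px (from crop (162,202) to (160,240)), and the nose end is raised. I'll check the angle by calculation while moving over the bar.

```bash
python3 - <<'E'
from h import *
o=np.array([503,23.5]);ex=np.array([.308,.9514])
c=camera_info("side");Mi=np.linalg.inv(c["cam_to_world"])
def px(f):
    x=60+50*np.cos(f)+21*np.sin(f);z=121+21*np.cos(f)-50*np.sin(f);p=c["K"]@(Mi@[*(o+x*ex),z,1])[:3];return p[:2]/p[2]
for f in(0,.15,.2,.25,.32):print(f,(px(f)-px(0)).round(2))
E
```

```text
0 [0. 0.]
0.15 [-0.44  4.66]
0.2 [-0.54  6.15]
0.25 [-0.61  7.61]
0.32 [-0.67  9.57]
```

move_arm([
  [[-1, -2.4, -1], [0, 0, 0], 0],
  [[-0.9, -2, -2], [0, 0, 0], 0],
  [[0, 0, -2], [0, 0, 0], 0],
  [[0, 0, -2], [0, 0, 0], 0],
  [[0, 0, -1.5], [0, 0, 0], 0],
  [[0, 0, 0], [0, 0, 0], 0],
])

```text
t: 6.45
eef_pos: [465.0, -91.8, 205.6]
tcp_rot: [3.141, 0.004, -0.31]
ft_force: [-0.8, -1.1, 0.3]
opening: 0.007
grip_force: 0.0
```

move_arm([
  [[0, -0.4, -0.6], [0, 0, 0], 0],
  [[0, -0.1, -0.6], [0, 0, 0], 0],
  [[-0.15, -0.5, -0.65], [0, 0, 0], 0],
  [[-0.15, -0.5, -0.65], [0, 0, 0], 0],
  [[-0.13, -0.4, -0.7], [0, 0, 0], 0],
  [[0, 0, 0], [0, 0, 0], 0],
])

```text
t: 7.05
eef_pos: [461.0, -113.1, 174.6]
tcp_rot: [3.14, 0.0, -0.311]
ft_force: [0.1, -0.9, 1.3]
opening: 0.006
grip_force: 0.5
```

move_arm([
  [[-0.12, -0.2, -0.6], [0, 0, 0], 0],
  [[-0.12, -0.2, -0.6], [0, 0, 0], 0],
  [[-0.12, -0.2, -0.6], [0, 0, 0], 0],
  [[-0.12, -0.2, -0.6], [0, 0, 0], 0],
  [[0, 0, 0], [0, 0, 0], 0],
])

```text
t: 7.55
eef_pos: [456.2, -120.1, 150.5]
tcp_rot: [-3.141, 0.001, -0.311]
ft_force: [0.7, 1.4, 1.1]
opening: 0.005
grip_force: 0.0
```

move_arm([
  [[-0.06, -0.18, -0.6], [0, 0, 0], 0],
  [[-0.06, -0.18, -0.6], [0, 0, 0], 0],
  [[-0.06, -0.18, -0.6], [0, 0, 0], 0],
  [[-0.06, -0.18, -0.6], [0, 0, 0], 0],
  [[-0.06, -0.18, -0.7], [0, 0, 0], 0],
  [[0, 0, 0], [0, 0, 0], 0],
])

```text
t: 8.15
eef_pos: [453.1, -128.8, 119.1]
tcp_rot: [-3.141, 0.002, -0.311]
ft_force: [-0.0, -0.0, 0.4]
opening: 0.002
grip_force: 0.0
```

```bash
python3 - <<'E'
from h import *
for _ in range(3): s=state();print(s["ft_force"].round(2),s["moment"].round(2))
b=read_camera("side")[115:305,235:405]
cv2.imwrite("pics/c3.png",cv2.resize(b,None,fx=3,fy=3,interpolation=2))
E
```

```text
[-0.01 -0.02  0.36] [ 0.03 -0.05  0.  ]
[-0.01 -0.02  0.36] [ 0.03 -0.05  0.  ]
[-0.01 -0.02  0.36] [ 0.03 -0.05  0.  ]
```

View pics/c3.png

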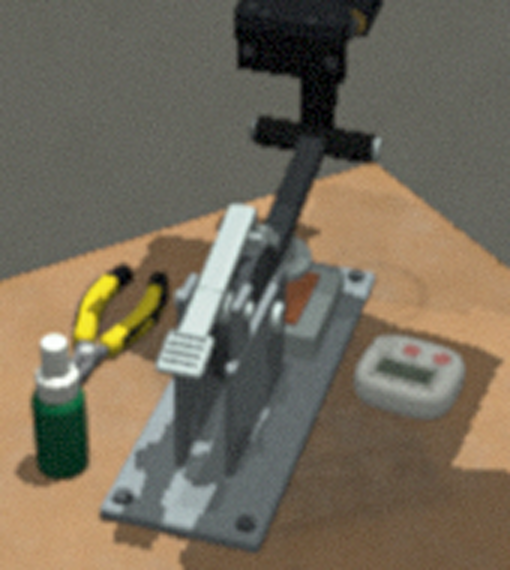

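The fingertips rest on the bar at about (318,130), and the arm is well down. The pawl is still lifted. Continuing down.

move_arm([
  [[-0.03, -0.1, -0.6], [0, 0, 0], 0],
  [[-0.03, -0.1, -0.6], [0, 0, 0], 0],
  [[-0.02, -0.1, -0.6], [0, 0, 0], 0],
  [[-0.02, -0.1, -0.6], [0, 0, 0], 0],
  [[0, 0, -0.4], [0, 0, 0], 0],
  [[0, 0, 0], [0, 0, 0], 0],
])

```text
t: 8.8
eef_pos: [452.4, -132.7, 91.5]
tcp_rot: [-3.141, 0.001, -0.311]
ft_force: [0.5, 0.3, -0.9]
opening: 0.005
grip_force: 0.0
```

move_arm([
  [[0, 0, -0.1], [0, 0, 0], 0],
  [[0, 0, -0.1], [0, 0, 0], 0],
  [[0, 0, 0], [0, 0, 0], 0],
  [[0, 0, 0], [0, 0, 0], 0],
])

```text
t: 9.2
eef_pos: [452.6, -132.8, 90.3]
tcp_rot: [3.142, -0.0, -0.311]
ft_force: [0.9, -0.2, 0.1]
opening: 0.004
grip_force: 0.0
```

move_arm([
  [[0, 0, -0.1], [0, 0, 0], 0],
  [[0, 0, -0.1], [0, 0, 0], 0],
  [[0, 0, 0], [0, 0, 0], 0],
])

```text
t: 9.5
eef_pos: [452.6, -133.0, 88.1]
tcp_rot: [3.141, -0.0, -0.311]
ft_force: [0.0, -0.8, -0.1]
opening: 0.006
grip_force: 0.4
```

move_arm([
  [[0, 0, -0.1], [0, 0, 0], 0],
  [[0, 0, -0.1], [0, 0, 0], 0],
  [[0, 0, 0], [0, 0, 0], 0],
])

```text
t: 9.8
eef_pos: [452.6, -133.0, 86.2]
tcp_rot: [3.141, -0.0, -0.311]
ft_force: [-1.3, -1.7, 2.8]
opening: 0.007
grip_force: 1.4
```

move_arm([
  [[0, 0, -0.1], [0, 0, 0], 0],
  [[0, 0, 0], [0, 0, 0], 0],
])

```text
t: 10.0
eef_pos: [452.6, -133.0, 86.0]
tcp_rot: [3.141, -0.001, -0.311]
ft_force: [-3.8, -1.1, 17.3]
opening: 0.008
grip_force: 8.1
```

move_arm([
  [[0, 0, -0.1], [0, 0, 0], 0],
  [[0, 0, 0], [0, 0, 0], 0],
])

```text
t: 10.2
eef_pos: [452.7, -133.1, 85.8]
tcp_rot: [3.141, -0.002, -0.311]
ft_force: [-7.7, -0.3, 30.4]
opening: 0.002
grip_force: 15.0
```

Hard stop at z = 86, which is home. Backing off straight up and checking.

move_arm([
  [[0, 0, 0.2], [0, 0, 0], 0],
  [[0, 0, 0.4], [0, 0, 0], 0],
  [[0, 0, 2], [0, 0, 0], 0],
  [[0, 0, 4], [0, 0, 0], 0],
  [[0, 0, 4], [0, 0, 0], 0],
  [[0, 0, 4], [0, 0, 0], 0],
  [[0, -4, 3], [0, 0, 0], 0],
  [[0, -4, 0], [0, 0, 0], 0],
  [[0, -4, 0], [0, 0, 0], 0],
  [[0, 0, 0], [0, 0, 0], 0],
])

```text
t: 11.2
eef_pos: [452.5, -256.3, 259.9]
tcp_rot: [3.141, -0.0, -0.314]
ft_force: [-1.5, 1.1, 0.7]
opening: 0.008
grip_force: 0.0
```

```bash
python3 - <<'E'
from h import *
b=read_camera("side")[115:305,235:405];o=cv2.imread("pics/side0.png")[115:305,235:405]
cv2.imwrite("pics/c4.png",cv2.resize(np.hstack([b,o[:, :90]]),None,fx=3,fy=3,interpolation=2))
E
```

```text
(no output)
```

View pics/c4.png

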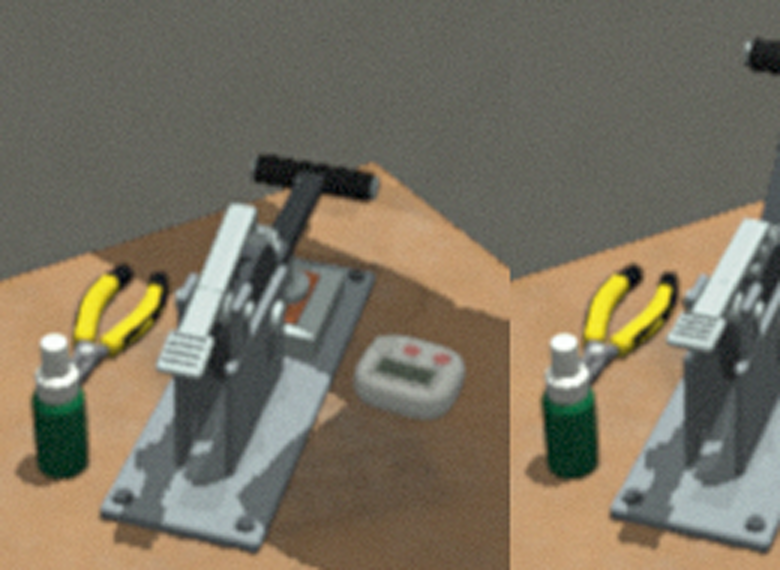

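The arm is down with its foot on the copper plate at about (295,285). The thumb plate is 8 px lower than at the start, which puts the pawl at about 0.27 rad. The bystanders are unmoved.

```bash
python3 -c "
from cell import *
print(env.job_done())"
```

```text
the job is handed in; nothing more can be done
None
```

The job is handed in: the pawl is pressed clear of the teeth (about 0.27 rad, estimated from the images), and the arm was then pushed down to a firm stop with the foot on the copper plate; the things around the press look unmoved in the final picture.

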